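# Set the red strip gauge to its longest size

## Task

The next copper strips are the longest size: on the strip gauge with the red grip, slide the red grip along its track all the way to the green end stop and let go of it. The gauge with the blue grip is already set for another job, so leave its slide where it is.

Things in the scene. Friction and masses are not known exactly. Their poses are not given: they have to be found in the camera images.
- red_slide (a joint): slide of the red-gripped gauge, in m: 0 at its black end block, 0.080 hard against its green one; starts at 0 to 0.030. Friction about 1.5 N, no spring: it stays where left. The gauge is screwed down: aluminium bed 150 mm along the track, 80 across, 10 thick, end blocks 32 mm high. A blue-gripped gauge of the same build lies beside it, left or right, turned its own way
- red_grip (a point): point on the red grip's middle axis, 50 mm above the table. The grip is an upright block 18 mm across the track, 22 mm along it, 25 to 67 mm above the table, on a steel carriage (32 mm across, 34 along, top at 25 mm) whose flat stop finger reaches out 43 mm to one side, no higher than the carriage. Its sides are free to pinch from above. y axis: along the track to the green block
- red_home (a point): fixed point on the red-gripped gauge: where red_grip lies when the slide is fully against the green end block (also 50 mm above the table). The straight line from red_grip to it is the way to slide; the green block's near face is 17 mm beyond it
- blue_grip (a point): the same point in the blue grip of the other gauge, which is to stay where it is (all sizes as on the red-gripped one)

How it is judged:
By the outcome, as a careful person would: the job done as asked, in the order asked, and still so for the second after the job is handed in, with the robot touching nothing.
It also fails if it takes over 26 s, if anything falls off the work surface, if the arm or the gripper's body presses on something with over 40 N, if the wrist force passes 120 N, or if a joint passes its speed limit or range.

## Robot

A 6-joint arm with a two-finger parallel gripper is mounted at the origin on a cart in front of the work surface, level with it; the furniture and walls round the work are solid. World frame = base frame: x ahead of the robot, y to its left, z up, the work surface at z = 0. Lengths are in m, angles in degrees, forces in N, time in s.
With the tool pointing down it reaches from about 0.4 to 0.825 m from the base axis. Payload 7 kg.
Tool frame: the origin (TCP) lies midway between the tips of the shut fingers; the grasp point (between the pads) lies 19 mm behind it (ctrl.hold_point_z is the distance from the TCP to the grasp point, in m); z points along the fingers, y is the line along which they close (so a half turn about z gives the same grasp; the last joint's range is limited). The gripper opens to 88 mm and grips with 3 to 60 N. Pads are 19 mm wide; open, the fingers measure 130 mm over their backs; the gripper's body (78 mm by 193 mm) begins 47 mm behind the grasp point.
Start: joints at [-48.065, 20.546, 0.682, 0, -70.136, -16.507], TCP at [0.29, -0.61, 0.196] pointing down, gripper open.
Joint ranges: [-176.03, 176.03], [-82.01, 121.73], [-58.28, 71.71], [-173.87, 95.51], [-174.79, -0.11], [-173.66, 173.66]. Speed limits (degrees/s): [136.94, 136.94, 172.46, 180, 180, 180].

## Interface

Orientations are given as [roll, pitch, yaw] about the fixed x, y, z axes, in that order (R = Rz(yaw) Ry(pitch) Rx(roll)).
In Python, from plant import ctrl gives the robot as it stands.
- The arm moves only by the tool apply_moves, never from a script. Its argument "deltas" is a list of rows, each an object with "fingers": the finger opening in mm, from 0 to 87.6; "delta_pos": the shift along the tool's x, y, z in mm, a list of three; "angular": the turn, a rotation vector about the tool's x, y, z in degrees, a list of three. A call has 1 to 10 rows; each row is the pose to reach, as a shift and turn from the pose commanded when the call began, along the tool's axes at that moment; what a row does not reach only later rows make up. A row lasts 1/10 s, in which the tool goes at most 50 mm and 8.59 degrees, less where a joint would pass 70% of its speed; a pose out of reach is approached as far as the arm can. A call with a gripper value outside its range is refused whole. The fingers move at their own pace and stop on an object; the grip force is fixed at half the most. Time passes only in rows, so rows that repeat a pose let the fingers close. It gives the time, the measured TCP pose, the force, the opening and the grip force at its end, in the units of the state.
- ctrl.get_obs(): the state, without advancing time (a new reading comes with each control period).
- ctrl.snapshot(name): name is "scene" or "top" or "wrist"; returns the picture (400x640x3 uint8, red, green, blue); there is no depth.
- ctrl.camera_params(name): a dict with "fx", "fy", "cx", "cy" (pixels), "dist_coeffs" ([k1, k2, p1, p2, k3] as OpenCV has them; the pictures are not rectified), "cam_to_world" (4x4, takes a point from camera to world coordinates); the wrist camera has in their place "mount" (4x4, takes a point from camera to tool coordinates, whose origin is the TCP and whose axes are the flange's). Camera axes: x right, y up, looking along -z (the intrinsics and any distortion apply to the point x, -y, -z); pixel columns grow to the right and rows downward; lengths in m; the calibration is good to about 2 mm. A picture is of the moment at which its call begins: read the wrist's pose just before it. camera_params takes no time and is no camera call.
- ctrl.close_job(): hands the job in; it is judged then, once.
The state is a dict: "clock": time; "joint_pos": joint angles; "qvel": joint speeds; "tau": joint torques, N m; "tool_pos": TCP position; "orientation": TCP orientation; "force": force on the tool from outside, world axes, zero at the start; "moment": the same for the moment, N m; "opening": finger opening in m; "gripper_force": force on a finger pad.
Only numpy, scipy, OpenCV 4.12 (cv2) and the standard library are available. Lean on these libraries where they do the work, as an engineer would, in place of code of your own. Each camera call takes 0.05 s, during which the arm holds its last target. There are 200 camera calls.

## Working session

There is one attempt and no reset: what is moved stays moved. The work goes in short steps, Python scripts to look and compute and a tool call to move; the robot and the scene stay as the last step left them, time stands still between calls to the robot, and variables do not carry over. Pictures are saved under pics/ and viewed, at most 10 in all, crops included, and the job is handed in when it is done.

Besides the shell and the picture viewer there is one more tool, called as a command line: name --argument value ..., lists and objects as JSON in quotes. apply_moves: Moves the arm, as the interface text tells. Its arguments: {"type":"object","properties":{"deltas":{"type":"array"}},"required":["deltas"]}

```bash
mkdir -p pics; cat > h.py <<'E'
import numpy as np, cv2
from plant import ctrl
from scipy.spatial.transform import Rotation as R
def snap(n,f):
    im=ctrl.snapshot(n); cv2.imwrite('pics/'+f,cv2.cvtColor(im,cv2.COLOR_RGB2BGR)); return im
def tool():
    o=ctrl.get_obs(); T=np.eye(4); T[:3,:3]=R.from_euler('xyz',o['orientation'],degrees=True).as_matrix(); T[:3,3]=o['tool_pos']; return T
def ray(n,uv,T=None):
    p=ctrl.camera_params(n); K=np.array([[p['fx'],0,p['cx']],[0,p['fy'],p['cy']],[0,0,1.]])
    M=np.array(p['cam_to_world']) if n!='wrist' else T@np.array(p['mount'])
    q=cv2.undistortPoints(np.array(uv,float).reshape(-1,1,2),K,np.array(p['dist_coeffs'])).reshape(-1,2)
    d=np.c_[q[:,0],-q[:,1],-np.ones(len(q))]@M[:3,:3].T
    return M[:3,3],d
def onz(n,uv,z,T=None):
    o,d=ray(n,uv,T); return o+d*((z-o[2])/d[:,2])[:,None]
E
python3 - <<'E'
from h import *
for n in('scene','top'):
    snap(n,n+'.png'); p=ctrl.camera_params(n); print(n,p)
print(ctrl.get_obs())
E
```

```text
scene {'fx': 477.2775832285796, 'fy': 477.2775832285796, 'cx': 322.4999378972332, 'cy': 203.8938629244063, 'dist_coeffs': array([-0.09186457,  0.        ,  0.        ,  0.        ,  0.        ]), 'cam_to_world': array([[ 0.59081419,  0.36098561, -0.72154555, -0.1219944 ],
       [-0.80648645,  0.23900639, -0.5407916 , -0.72427781],
       [-0.02276399,  0.90142406,  0.43233837,  0.44433515],
       [ 0.        ,  0.        ,  0.        ,  1.        ]])}
top {'fx': 398.7255224088866, 'fy': 398.7255224088866, 'cx': 315.28293228107515, 'cy': 206.7298334383318, 'dist_coeffs': array([-0.04180691,  0.        ,  0.        ,  0.        ,  0.        ]), 'cam_to_world': array([[-0.00938661,  0.99762095, -0.06829584,  0.4581269 ],
       [-0.99990257, -0.00865852,  0.01094912, -0.22275556],
       [ 0.01033173,  0.06839197,  0.99760503,  0.91865064],
       [ 0.        ,  0.        ,  0.        ,  1.        ]])}
{'clock': 0.1, 'joint_pos': array([-4.80651767e+01,  2.05858057e+01,  6.39096169e-01, -1.47104963e-02,
       -7.01340822e+01, -1.65058131e+01]), 'qvel': array([ 0.02352167, -0.01548585,  0.19280684,  0.13337355, -0.08275921,
        0.06139965]), 'tau': array([-1.29385502e-03, -5.84163022e+01,  2.93754208e+01,  7.01567754e+00,
        1.01574478e-02, -6.39050882e-05]), 'tool_pos': array([ 0.28958798, -0.60921229,  0.19474368]), 'orientation': array([ 1.79918608e+02, -9.69594945e-03, -1.54575992e+02]), 'force': array([-0.41702476,  0.34161497, -0.62750396]), 'moment': array([-0.02397857,  0.01229946,  0.02083884]), 'gripper_force': 0.0, 'opening': 0.08720729430598374}
```

View pics/top.png

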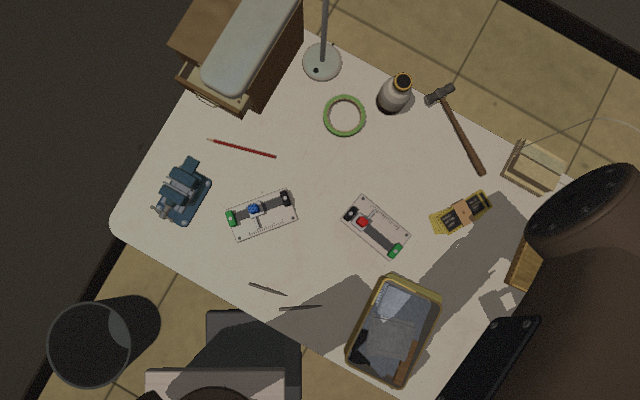

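View pics/scene.png

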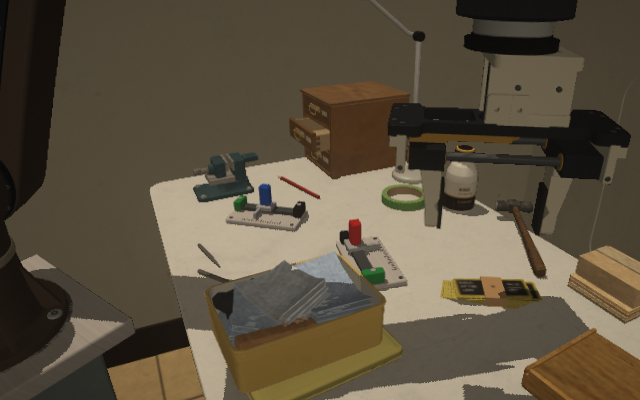

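The top view shows the red grip at about (362,222), with its gauge's green block at (395,250) and black block at (350,213). The blue gauge is at (260,215), about 0.2 m further left. The tin box stands about 60 px from the red gauge.

```bash
cat > m.py <<'E'
from h import *
def blobs(im,lo,hi,box,amin=15):
    h=cv2.cvtColor(im,cv2.COLOR_RGB2HSV); m=cv2.inRange(h,lo,hi)
    if lo[0]==0: m|=cv2.inRange(h,(172,)+tuple(lo[1:]),(180,255,255))
    k=np.zeros_like(m); k[box[1]:box[3],box[0]:box[2]]=255
    n,l,s,c=cv2.connectedComponentsWithStats(m&k)
    return [(c[i],s[i]) for i in range(1,n) if s[i][4]>=amin]
RED=((0,140,70),(8,255,255)); GRN=((50,100,40),(85,255,255)); BLK=((0,0,0),(180,255,50))
E
python3 - <<'E'
from m import *
for n,box,f in(('top',(335,190,415,265),1),('scene',(330,210,410,290),1)):
    im=cv2.cvtColor(cv2.imread(f'pics/{n}.png'),cv2.COLOR_BGR2RGB)
    for nm,c,z in(('R',RED,.06),('G',GRN,.032)):
        for b in blobs(im,*c,box): print(n,nm,b,onz(n,[b[0]],z))
print('blk',onz('top',[[349.5,213.5]],.032), 'bed corners',onz('top',[[360,194],[411,237],[391,262],[340,218]],.01))
print('box',onz('top',[[386,274],[442,292],[400,388],[345,358]],.06))
print('blue',onz('top',[[254,209]],.06))
im=cv2.imread('pics/top.png')[180:280,325:425]; cv2.imwrite('pics/c.png',cv2.resize(im,(600,600),interpolation=cv2.INTER_CUBIC))
E
```

```text
top R (array([361.85882353, 221.44705882]), array([356, 217,  12,  10,  85], dtype=int32)) [[ 0.48421734 -0.33235433  0.06      ]]
top G (array([394.26315789, 250.50526316]), array([387, 244,  15,  15,  95], dtype=int32)) [[ 0.41982532 -0.40704267  0.032     ]]
scene R (array([354.56491228, 231.72982456]), array([349, 219,  12,  26, 285], dtype=int32)) [[ 0.46278614 -0.35089253  0.06      ]]
scene G (array([373.7556391 , 275.16917293]), array([361, 267,  23,  17, 266], dtype=int32)) [[ 0.4070494 -0.4217319  0.032    ]]
blk [[ 0.50303834 -0.30862111  0.032     ]] bed corners [[ 0.54870402 -0.33555644  0.01      ]
 [ 0.44913188 -0.45072155  0.01      ]
 [ 0.39294835 -0.40361696  0.01      ]
 [ 0.49406743 -0.28888781  0.01      ]]
box [[ 0.37108894 -0.3823864   0.06      ]
 [ 0.33100177 -0.50259592  0.06      ]
 [ 0.13016333 -0.40817134  0.06      ]
 [ 0.19514447 -0.29212373  0.06      ]]
blue [[ 0.51315006 -0.09997353  0.06      ]]
```

View pics/c.png

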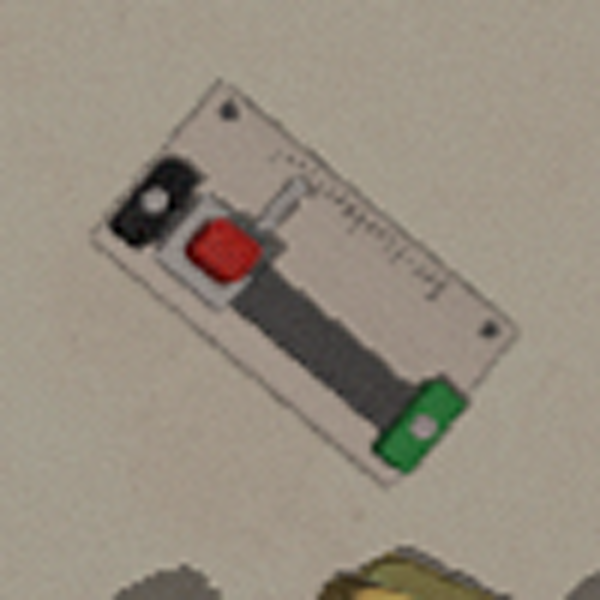

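```bash
cat >> h.py <<'E'
def tri(rays):
    A=np.zeros((3,3));b=np.zeros(3);
    for o,d in rays:
        d=d[0]/np.linalg.norm(d[0]);P=np.eye(3)-np.outer(d,d);A+=P;b+=P@o
    x=np.linalg.solve(A,b); return x,[float(np.linalg.norm((np.eye(3)-np.outer(d[0],d[0])/(d[0]@d[0]))@(x-o))) for o,d in rays]
E
python3 - <<'E'
from h import *
for nm,a,b in(('red',(361.9,221.4),(354.6,231.7)),('grn',(394.3,250.5),(373.5,274)),('boxR',(442,292),(382,290)),('boxFar',(386,274),(340,257)),('boxL',(345,358),(208,293))):
    print(nm,tri([ray('top',[a]),ray('scene',[b])]))
T=tool(); print(T[:3,:3].T@(np.array([.474,-.343,.19])-T[:3,3])*1000)
p=ctrl.camera_params('wrist'); print(p)
E
```

```text
red (array([ 0.48541467, -0.33526787,  0.04467011]), [0.001061352410195728, 0.001061352410195945])
grn (array([ 0.42063527, -0.41098601,  0.02212951]), [0.002161515366142925, 0.0021615153661428232])
boxR (array([ 0.32923715, -0.48876045,  0.07996607]), [0.008570857935463801, 0.008570857935463822])
boxFar (array([ 0.37265962, -0.38185027,  0.06821251]), [0.0012308123464225215, 0.001230812346422619])
boxL (array([ 0.19819792, -0.29120376,  0.07030284]), [0.00013250936590056443, 0.0001325093659005362])
[-280.84208414  161.2536637     4.92523233]
{'fx': 359.44454174586895, 'fy': 359.44454174586895, 'cx': 320.3715750376633, 'cy': 196.31938165734803, 'dist_coeffs': array([-0.07742627,  0.        ,  0.        ,  0.        ,  0.        ]), 'mount': array([[ 4.25581331e-04,  9.51975060e-01,  3.06175283e-01,
         8.42118865e-02],
       [ 9.99999900e-01, -4.48073001e-04,  3.17802867e-06,
         5.41916185e-05],
       [ 1.40214282e-04,  3.06175251e-01, -9.51975155e-01,
        -1.88028723e-01],
       [ 0.00000000e+00,  0.00000000e+00,  0.00000000e+00,
         1.00000000e+00]])}
```

apply_moves --deltas '[{"fingers": 60, "delta_pos": [-40, 23, 0], "angular": [0, 0, -4]}, {"fingers": 60, "delta_pos": [-80, 46, 0], "angular": [0, 0, -8]}, {"fingers": 60, "delta_pos": [-120, 69, 0], "angular": [0, 0, -12]}, {"fingers": 60, "delta_pos": [-160, 92, 0], "angular": [0, 0, -16]}, {"fingers": 60, "delta_pos": [-200, 115, 0], "angular": [0, 0, -20]}, {"fingers": 60, "delta_pos": [-240, 138, 0], "angular": [0, 0, -24]}, {"fingers": 60, "delta_pos": [-280, 161, 5], "angular": [0, 0, -24]}, {"fingers": 60, "delta_pos": [-280, 161, 5], "angular": [0, 0, -24]}, {"fingers": 60, "delta_pos": [-280, 161, 5], "angular": [0, 0, -24]}]'

```text
clock: 1.0
tool_pos: [0.474, -0.3428, 0.1902]
orientation: [180.0, -0.0, -130.4]
force: [0.1, 0.0, 0.1]
opening: 0.0601
gripper_force: 0.0
```

```bash
python3 - <<'E'
from m import *
o=ctrl.get_obs(); T=tool(); np.save('T.npy',T); im=snap('wrist','w1.png'); print(o['tool_pos'],o['orientation'],o['opening'],o['qvel'].round(2))
for nm,c,z in(('R',RED,.06),('G',GRN,.032)):
    for b in blobs(im,*c,(0,0,640,400),60): print(nm,b,onz('wrist',[b[0]],z,T))
E
```

```text
[ 0.47398761 -0.34280251  0.19018428] [ 1.79952440e+02 -1.41640321e-02 -1.30432357e+02] 0.0600714947286225 [-2.29  0.1   0.29  0.21 -0.12  0.49]
R (array([318.0273224 , 186.42258652]), array([309, 171,  19,  31, 549], dtype=int32)) [[ 0.48083208 -0.33734767  0.06      ]]
G (array([318.46346154,  77.00576923]), array([300,  69,  37,  18, 520], dtype=int32)) [[ 0.41769418 -0.41085568  0.032     ]]
```

View pics/w1.png

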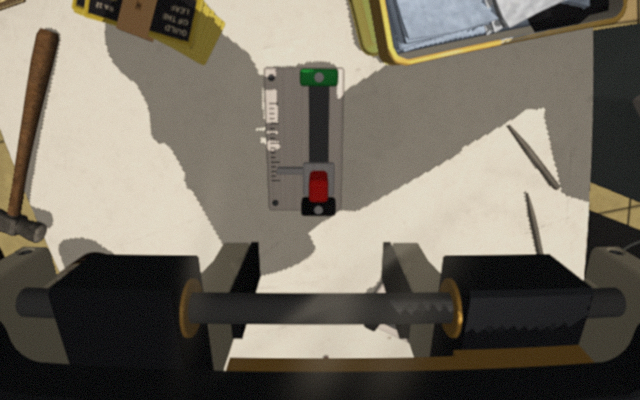

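The wrist view has the track vertical at column 318, with the red grip at rows 171–202 and the green block at (318,77). The yaw is aligned.

```bash
python3 - <<'E'
from h import *
T=np.load('T.npy'); f=lambda uv,z:((onz('wrist',uv,z,T)-T[:3,3])@T[:3,:3]*1000).round(1)
print('front base',f([[318,171]],.025),'back top',f([[318,202]],.067),'top l/r',f([[309,195],[328,195]],.067))
print('green top rows',f([[300,80],[337,80],[318,69],[318,87],[318,82]],.032),'black near',f([[318,197]],.032))
print('bed edges',f([[265,68],[343,68],[270,209],[341,209]],.01))
im=cv2.imread('pics/w1.png')[55:225,250:360]; cv2.imwrite('pics/w1c.png',cv2.resize(im,None,fx=3.5,fy=3.5,interpolation=cv2.INTER_CUBIC))
E
```

```text
front base [[ -2.6  -2.  165.2]] back top [[-21.4  -1.8 123.2]] top l/r [[-14.7  -9.9 123.2]
 [-14.7   7.3 123.2]]
green top rows [[ 85.6 -18.5 158.2]
 [ 85.6  15.7 158.2]
 [ 95.4  -1.8 158.2]
 [ 79.3  -1.9 158.2]
 [ 83.8  -1.9 158.2]] black near [[-27.9  -2.  158.2]]
bed edges [[ 97.2 -53.7 180.2]
 [ 97.1  22.4 180.2]
 [-48.8 -54.5 180.1]
 [-48.8  22.9 180.2]]
```

View pics/w1c.png

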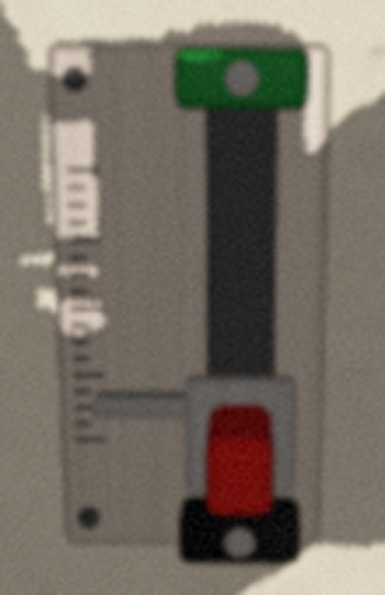

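apply_moves --deltas '[{"fingers": 60, "delta_pos": [-12, -1.5, 40], "angular": [0, 0, 0]}, {"fingers": 60, "delta_pos": [-12, -1.5, 80], "angular": [0, 0, 0]}, {"fingers": 60, "delta_pos": [-12, -1.5, 110], "angular": [0, 0, 0]}, {"fingers": 60, "delta_pos": [-12, -1.5, 135], "angular": [0, 0, 0]}, {"fingers": 60, "delta_pos": [-12, -1.5, 150], "angular": [0, 0, 0]}, {"fingers": 60, "delta_pos": [-12, -1.5, 155], "angular": [0, 0, 0]}, {"fingers": 60, "delta_pos": [-12, -1.5, 155], "angular": [0, 0, 0]}]'

```text
clock: 1.75
tool_pos: [0.4816, -0.3367, 0.035]
orientation: [179.9, -0.0, -130.7]
force: [0.4, -0.8, 0.3]
opening: 0.0598
gripper_force: 0.0
```

```bash
python3 - <<'E'
from m import *
T=tool(); np.save('T2.npy',T); im=snap('wrist','w2.png'); o=ctrl.get_obs(); print(o['tool_pos'],o['force'],o['opening'])
f=lambda uv,z:((onz('wrist',uv,z,T)-T[:3,3])@T[:3,:3]*1000).round(1)
for nm,c,z in(('R',RED,.067),('G',GRN,.032)):
    for b in blobs(im,*c,(0,0,640,400),60):
        x,y,w,h,_=b[1]; print(nm,b[1],f([[x,y+h/2],[x+w,y+h/2],[x+w/2,y],[x+w/2,y+h]],z))
E
```

```text
[ 0.48224809 -0.33672792  0.03591228] [0.91753697 0.78164405 0.53326115] 0.05976665895425173
R [ 302  219   36   65 2107] [[  6.1  -8.5 -32. ]
 [  6.1   8.8 -31.9]
 [ 22.8   0.2 -31.9]
 [-11.9   0.2 -32. ]]
G [ 286   39   69   33 1871] [[ 96.9 -16.9   3.1]
 [ 96.9  17.7   3.1]
 [104.7   0.4   3.1]
 [ 88.9   0.4   3.1]]
```

View pics/w2.png

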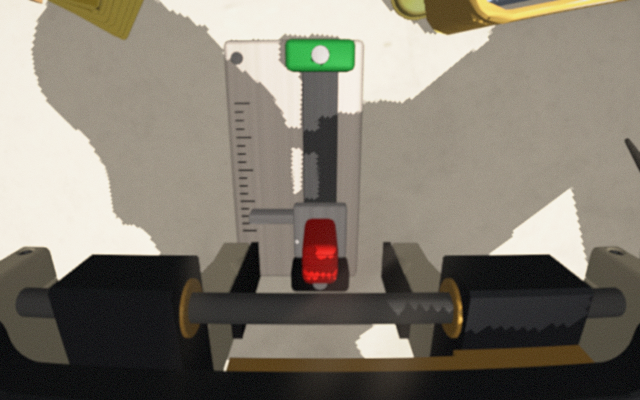

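The grip is centred between the open fingers: red at rows 219–284, column 320. The green block's near face is about 90 mm ahead. Next I close the fingers.

apply_moves --deltas '[{"fingers": 30, "delta_pos": [0, 0, 0], "angular": [0, 0, 0]}, {"fingers": 10, "delta_pos": [0, 0, 0], "angular": [0, 0, 0]}, {"fingers": 10, "delta_pos": [0, 0, 0], "angular": [0, 0, 0]}, {"fingers": 10, "delta_pos": [0, 0, 0], "angular": [0, 0, 0]}, {"fingers": 10, "delta_pos": [0, 0, 0], "angular": [0, 0, 0]}]'

```text
clock: 2.3
tool_pos: [0.4827, -0.3358, 0.0359]
orientation: [-180.0, 0.0, -130.6]
force: [0.3, 0.2, -0.6]
opening: 0.0256
gripper_force: 0.0
```

apply_moves --deltas '[{"fingers": 10, "delta_pos": [5, 0, 0], "angular": [0, 0, 0]}, {"fingers": 10, "delta_pos": [14, 0, 0], "angular": [0, 0, 0]}, {"fingers": 10, "delta_pos": [24, 0, 0], "angular": [0, 0, 0]}, {"fingers": 10, "delta_pos": [34, 0, 0], "angular": [0, 0, 0]}, {"fingers": 10, "delta_pos": [44, 0, 0], "angular": [0, 0, 0]}, {"fingers": 10, "delta_pos": [54, 0, 0], "angular": [0, 0, 0]}, {"fingers": 10, "delta_pos": [62, 0, 0], "angular": [0, 0, 0]}, {"fingers": 10, "delta_pos": [66, 0, 0], "angular": [0, 0, 0]}, {"fingers": 10, "delta_pos": [68, 0, 0], "angular": [0, 0, 0]}]'

```text
clock: 3.2
tool_pos: [0.4382, -0.3884, 0.0363]
orientation: [-179.9, 0.0, -130.6]
force: [1.2, 1.2, 5.6]
opening: 0.0101
gripper_force: 2.8
```

The fingers had not finished closing when the slide began, and an opening of 10 mm is narrower than the grip. I check before moving on.

```bash
python3 - <<'E'
from m import *
T=tool(); im=snap('wrist','w3.png'); o=ctrl.get_obs(); print(o['tool_pos'],o['orientation'],o['force'],o['opening'],o['gripper_force'])
f=lambda uv,z:((onz('wrist',uv,z,T)-T[:3,3])@T[:3,:3]*1000).round(1)
for nm,c,z in(('R',RED,.067),('G',GRN,.032)):
    for b in blobs(im,*c,(0,0,640,400),60):
        x,y,w,h,_=b[1]; print(nm,b[1],f([[x,y+h/2],[x+w,y+h/2],[x+w/2,y],[x+w/2,y+h]],z))
E
```

```text
[ 0.43807494 -0.38846446  0.03629555] [-1.79932010e+02  5.33977861e-03 -1.30588024e+02] [0.0770665 0.341105  5.1711611] 0.010055357365184044 2.6408419758081436
R [ 307  225   30   65 1518] [[  2.2  -6.1 -30.7]
 [  2.2   8.5 -30.7]
 [ 19.3   1.1 -30.7]
 [-16.1   1.2 -30.7]]
G [ 291  162   63   33 1739] [[ 32.6 -15.9   4.3]
 [ 32.7  19.    4.2]
 [ 42.    1.5   4.3]
 [ 23.1   1.6   4.3]]
```

View pics/w3.png

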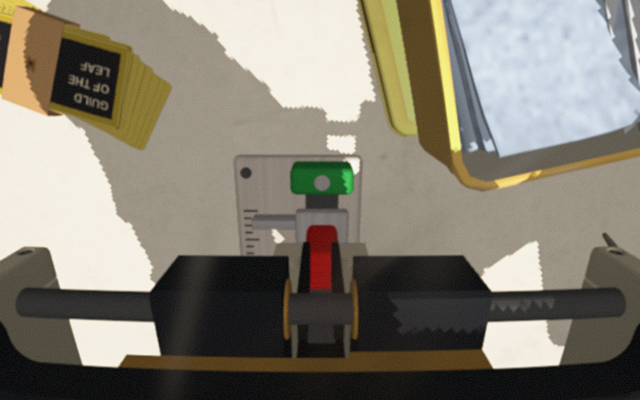

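The wrist view shows the red grip still between the pads and carried along. The carriage front edge (row 210) is a few mm short of the green block (row 195). I firm the grip first and then creep forward.

apply_moves --deltas '[{"fingers": 5, "delta_pos": [0, 0, 0], "angular": [0, 0, 0]}, {"fingers": 2, "delta_pos": [0, 0, 0], "angular": [0, 0, 0]}, {"fingers": 2, "delta_pos": [1, 0, 0], "angular": [0, 0, 0]}, {"fingers": 2, "delta_pos": [2, 0, 0], "angular": [0, 0, 0]}, {"fingers": 2, "delta_pos": [3, 0, 0], "angular": [0, 0, 0]}, {"fingers": 2, "delta_pos": [4, 0, 0], "angular": [0, 0, 0]}, {"fingers": 2, "delta_pos": [4, 0, 0], "angular": [0, 0, 0]}]'

```text
clock: 3.95
tool_pos: [0.436, -0.3912, 0.0363]
orientation: [-179.9, 0.0, -130.6]
force: [0.2, 1.2, 5.7]
opening: 0.002
gripper_force: 2.7
```

```bash
python3 - <<'E'
from m import *
T=tool(); im=snap('wrist','w4.png'); o=ctrl.get_obs(); print(o['tool_pos'],o['orientation'],o['force'],o['opening'],o['gripper_force'])
im2=snap('scene','s4.png')
a=cv2.resize(cv2.imread('pics/w4.png')[140:370,200:440],(480,460)); b=cv2.resize(cv2.imread('pics/s4.png')[190:310,290:370],(307,460))
cv2.imwrite('pics/c4.png',np.hstack([a,b]))
E
```

```text
[ 0.4359927  -0.39123709  0.03627451] [-1.79914673e+02  9.88459499e-03 -1.30562615e+02] [0.21430435 0.30206497 5.89746611] 0.0019451545920941406 2.6651830226182938
```

View pics/c4.png

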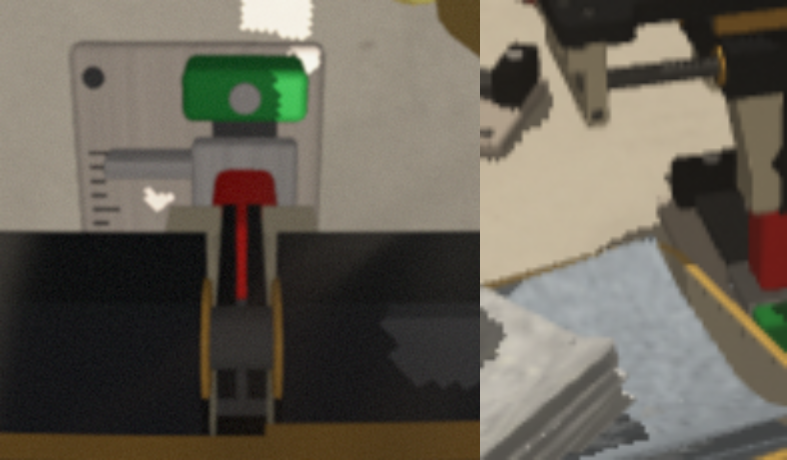

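The fingers have shut above the grip. The wrist view shows them covering its top, and in the scene view they end at the top of the red block. The real tips therefore seem to sit about 30 mm short of the stated TCP, and I check this by projecting points.

```bash
python3 - <<'E'
from m import *
print('hold',ctrl.hold_point_z,[a for a in dir(ctrl) if a[0]!='_'])
def proj(n,P):
    p=ctrl.camera_params(n);M=np.linalg.inv(np.array(p['cam_to_world']));q=M[:3,:3]@P+M[:3,3]
    K=np.array([[p['fx'],0,p['cx']],[0,p['fy'],p['cy']],[0,0,1.]])
    return cv2.projectPoints((q*[1,-1,-1]).reshape(1,1,3),np.zeros(3),np.zeros(3),K,np.array(p['dist_coeffs']))[0].ravel().round(1)
y=R.from_euler('xyz',[180,0,-154.6],degrees=True).as_matrix()[:,1]
P=np.array([.2896,-.6092,.1947])
for s in(-1,1):
  for dz in(0,.03): print('start tip inner',s,dz,proj('scene',P+s*.0436*y+[0,0,dz]))
P=np.array([.436,-.3912,.0363])
for dz in(0,.03): print('now',dz,proj('scene',P+[0,0,dz]))
im=cv2.cvtColor(cv2.imread('pics/s4.png'),cv2.COLOR_BGR2RGB)
for b in blobs(im,*RED,(290,190,420,310)): print('red',b)
T=tool(); im=cv2.cvtColor(cv2.imread('pics/w4.png'),cv2.COLOR_BGR2RGB)
for c in(GRN,RED):
  for b in blobs(im,*c,(200,140,440,300)): print('w',b)
f=lambda uv,z:((onz('wrist',uv,z,T)-T[:3,3])@T[:3,:3]*1000).round(1)
print('carriage front',f([[320,209]],.025),'green base/top inner',f([[320,200]],.010),f([[320,198]],.032),'grip front base',f([[322,225]],.025))
E
```

```text
hold 0.0188 ['PlanningError', 'camera_params', 'close_job', 'get_obs', 'hold_point_z', 'snapshot']
start tip inner -1 0 [525.3 256.5]
start tip inner -1 0.03 [530.5 229.7]
start tip inner 1 0 [435.6 250.1]
start tip inner 1 0.03 [438.1 223.7]
now 0 [366.6 258.3]
now 0.03 [367. 242.]
red (array([366.4063745 , 254.48605578]), array([360, 244,  14,  22, 251], dtype=int32))
w (array([322.0989011 , 183.56795836]), array([ 291,  168,   63,   33, 1729], dtype=int32))
w (array([321.36556291, 244.94304636]), array([307, 225,  31,  65, 755], dtype=int32))
carriage front [[12.2  0.2 11.3]] green base/top inner [[12.8  0.1 26.3]] [[21.3  0.2  4.3]] grip front base [[ 2.   1.4 11.3]]
```

The tips are confirmed to be about 30 mm above the nominal TCP, so I will go 30 mm deeper than the frame suggests. I lift, open, move back over the grip and descend with about 23 mm of real overlap.

apply_moves --deltas '[{"fingers": 60, "delta_pos": [0, 0, -12], "angular": [0, 0, 0]}, {"fingers": 60, "delta_pos": [-3, 0, -12], "angular": [0, 0, 0]}, {"fingers": 60, "delta_pos": [-6, 0, -12], "angular": [0, 0, 0]}, {"fingers": 60, "delta_pos": [-6, 0, -12], "angular": [0, 0, 0]}, {"fingers": 60, "delta_pos": [-6, 0, -12], "angular": [0, 0, 0]}, {"fingers": 60, "delta_pos": [-6, 0, -12], "angular": [0, 0, 0]}, {"fingers": 60, "delta_pos": [-6, 0, -12], "angular": [0, 0, 0]}]'

```text
clock: 4.75
tool_pos: [0.4394, -0.3859, 0.0474]
orientation: [180.0, -0.0, -130.6]
force: [0.2, 0.3, 0.5]
opening: 0.0523
gripper_force: 0.0
```

```bash
python3 - <<'E'
from m import *
T=tool(); im=snap('wrist','w5.png'); o=ctrl.get_obs(); print(o['tool_pos'],o['force'],o['opening'])
f=lambda uv,z:((onz('wrist',uv,z,T)-T[:3,3])@T[:3,:3]*1000).round(1)
for nm,c,z in(('R',RED,.067),('G',GRN,.032)):
    for b in blobs(im,*c,(0,0,640,400),60):
        x,y,w,h,_=b[1]; print(nm,b[1],f([[x,y+h/2],[x+w,y+h/2],[x+w/2,y],[x+w/2,y+h]],z), f([[x+w/2,y]],.025))
E
```

```text
[ 0.43946475 -0.3859306   0.04738994] [ 0.16137782  0.12361681 -0.14320584] 0.056028045361264184
R [ 304  209   33   60 1788] [[  7.   -8.  -19.6]
 [  7.    8.9 -19.6]
 [ 23.3   0.4 -19.6]
 [-10.4   0.4 -19.6]] [[ 8.2  0.5 22.4]]
G [ 291  154   60   32 1517] [[ 34.8 -16.7  15.4]
 [ 34.8  18.2  15.4]
 [ 44.2   0.7  15.4]
 [ 25.1   0.7  15.4]] [[42.8  0.7 22.4]]
```

View pics/w5.png

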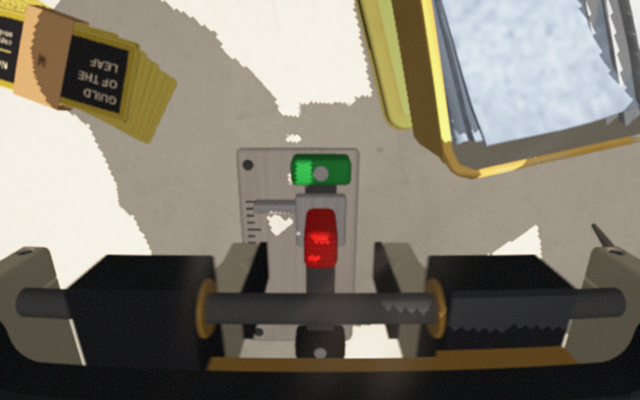

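The grip is centred between the open fingers, with red at rows 209–269, column 320, and the box corner off to the right. I descend and close, waiting for the fingers to stall.

apply_moves --deltas '[{"fingers": 50, "delta_pos": [-1, 0.5, 8], "angular": [0, 0, 0]}, {"fingers": 50, "delta_pos": [-1, 0.5, 17], "angular": [0, 0, 0]}, {"fingers": 50, "delta_pos": [-1, 0.5, 26], "angular": [0, 0, 0]}, {"fingers": 50, "delta_pos": [-1, 0.5, 33], "angular": [0, 0, 0]}, {"fingers": 50, "delta_pos": [-1, 0.5, 33], "angular": [0, 0, 0]}]'

```text
clock: 5.3
tool_pos: [0.4389, -0.3844, 0.0129]
orientation: [179.9, -0.0, -130.6]
force: [-0.0, -0.8, 0.3]
opening: 0.0502
gripper_force: 0.0
```

apply_moves --deltas '[{"fingers": 10, "delta_pos": [0, 0, 0], "angular": [0, 0, 0]}, {"fingers": 10, "delta_pos": [0, 0, 0], "angular": [0, 0, 0]}, {"fingers": 10, "delta_pos": [0, 0, 0], "angular": [0, 0, 0]}, {"fingers": 10, "delta_pos": [0, 0, 0], "angular": [0, 0, 0]}, {"fingers": 10, "delta_pos": [0, 0, 0], "angular": [0, 0, 0]}, {"fingers": 10, "delta_pos": [0, 0, 0], "angular": [0, 0, 0]}, {"fingers": 10, "delta_pos": [0, 0, 0], "angular": [0, 0, 0]}]'

```text
clock: 6.0
tool_pos: [0.4402, -0.3851, 0.0149]
orientation: [-179.9, 0.0, -130.6]
force: [1.5, -0.5, 1.2]
opening: 0.0178
gripper_force: 30.0
```

Gripped: 17.8 mm opening at 30 N. Now I slide on in small steps.

apply_moves --deltas '[{"fingers": 10, "delta_pos": [1, 0, 0], "angular": [0, 0, 0]}, {"fingers": 10, "delta_pos": [2, 0, 0], "angular": [0, 0, 0]}, {"fingers": 10, "delta_pos": [3, 0, 0], "angular": [0, 0, 0]}, {"fingers": 10, "delta_pos": [4, 0, 0], "angular": [0, 0, 0]}, {"fingers": 10, "delta_pos": [4, 0, 0], "angular": [0, 0, 0]}]'

```text
clock: 6.5
tool_pos: [0.4376, -0.3883, 0.0149]
orientation: [-180.0, 0.0, -130.6]
force: [1.5, -1.6, 3.0]
opening: 0.0178
gripper_force: 30.0
```

apply_moves --deltas '[{"fingers": 10, "delta_pos": [1, 0, 0], "angular": [0, 0, 0]}, {"fingers": 10, "delta_pos": [2, 0, 0], "angular": [0, 0, 0]}, {"fingers": 10, "delta_pos": [2, 0, 0], "angular": [0, 0, 0]}]'

```text
clock: 6.8
tool_pos: [0.4362, -0.3898, 0.0148]
orientation: [-180.0, 0.0, -130.6]
force: [2.7, -0.2, 5.3]
opening: 0.0176
gripper_force: 30.0
```

apply_moves --deltas '[{"fingers": 10, "delta_pos": [1, 0, 0], "angular": [0, 0, 0]}, {"fingers": 10, "delta_pos": [1, 0, 0], "angular": [0, 0, 0]}]'

```text
clock: 7.0
tool_pos: [0.4356, -0.3905, 0.0148]
orientation: [-180.0, 0.0, -130.6]
force: [2.8, -0.8, 5.3]
opening: 0.0179
gripper_force: 30.0
```

apply_moves --deltas '[{"fingers": 10, "delta_pos": [1, 0, 0], "angular": [0, 0, 0]}, {"fingers": 10, "delta_pos": [1, 0, 0], "angular": [0, 0, 0]}]'

```text
clock: 7.2
tool_pos: [0.4349, -0.3913, 0.0148]
orientation: [-180.0, 0.0, -130.6]
force: [1.2, -1.4, 4.8]
opening: 0.0181
gripper_force: 30.0
```

apply_moves --deltas '[{"fingers": 10, "delta_pos": [1, 0, 0], "angular": [0, 0, 0]}, {"fingers": 10, "delta_pos": [1, 0, 0], "angular": [0, 0, 0]}]'

```text
clock: 7.4
tool_pos: [0.4345, -0.3918, 0.0149]
orientation: [-180.0, 0.0, -130.6]
force: [3.8, -0.1, 5.4]
opening: 0.018
gripper_force: 30.0
```

apply_moves --deltas '[{"fingers": 10, "delta_pos": [1, 0, 0], "angular": [0, 0, 0]}, {"fingers": 10, "delta_pos": [1, 0, 0], "angular": [0, 0, 0]}]'

```text
clock: 7.6
tool_pos: [0.4344, -0.3919, 0.0148]
orientation: [-179.9, 0.1, -130.6]
force: [5.1, 5.7, 5.7]
opening: 0.0176
gripper_force: 30.0
```

apply_moves --deltas '[{"fingers": 10, "delta_pos": [1, 0, 0], "angular": [0, 0, 0]}, {"fingers": 10, "delta_pos": [1, 0, 0], "angular": [0, 0, 0]}]'

```text
clock: 7.8
tool_pos: [0.4344, -0.392, 0.0148]
orientation: [-179.9, 0.1, -130.6]
force: [7.8, 10.0, 6.6]
opening: 0.018
gripper_force: 30.0
```

The tool has stalled at the stop, with 13 N pushing back. I release, lift and check.

apply_moves --deltas '[{"fingers": 10, "delta_pos": [0.5, 0, 0], "angular": [0, 0, 0]}, {"fingers": 60, "delta_pos": [0.5, 0, 0], "angular": [0, 0, 0]}, {"fingers": 60, "delta_pos": [0, 0, 0], "angular": [0, 0, 0]}, {"fingers": 60, "delta_pos": [0, 0, 0], "angular": [0, 0, 0]}, {"fingers": 60, "delta_pos": [0, 0, 0], "angular": [0, 0, 0]}, {"fingers": 60, "delta_pos": [0, 0, 0], "angular": [0, 0, 0]}, {"fingers": 60, "delta_pos": [0, 0, -20], "angular": [0, 0, 0]}, {"fingers": 60, "delta_pos": [0, 0, -50], "angular": [0, 0, 0]}, {"fingers": 60, "delta_pos": [0, 0, -90], "angular": [0, 0, 0]}, {"fingers": 60, "delta_pos": [0, 0, -130], "angular": [0, 0, 0]}]'

```text
clock: 8.8
tool_pos: [0.432, -0.3931, 0.1455]
orientation: [179.9, -0.0, -130.6]
force: [1.3, -0.5, -0.1]
opening: 0.0599
gripper_force: 0.0
```

apply_moves --deltas '[{"fingers": 60, "delta_pos": [0, 0, -5], "angular": [0, 0, 0]}, {"fingers": 60, "delta_pos": [0, 0, -5], "angular": [0, 0, 0]}]'

```text
clock: 9.0
tool_pos: [0.4333, -0.3937, 0.1511]
orientation: [-179.8, 0.1, -130.6]
force: [-0.7, -0.2, -0.8]
opening: 0.06
gripper_force: 0.0
```

```bash
python3 - <<'E'
from m import *
im=snap('wrist','w6.png'); snap('top','t6.png'); o=ctrl.get_obs(); print(o['tool_pos'],o['force'],o['opening'])
a=cv2.resize(cv2.imread('pics/w6.png')[60:240,240:370],(433,600)); b=cv2.imread('pics/t6.png')[180:260,215:305]; c=cv2.imread('pics/top.png')[180:260,215:305]
b=np.vstack([cv2.resize(i,(337,300)) for i in(b,c)]); cv2.imwrite('pics/c6.png',np.hstack([a,b]))
E
```

```text
[ 0.43196591 -0.39283035  0.14854071] [ 0.08471515  0.29171919 -0.26372403] 0.05943214076606246
```

View pics/c6.png

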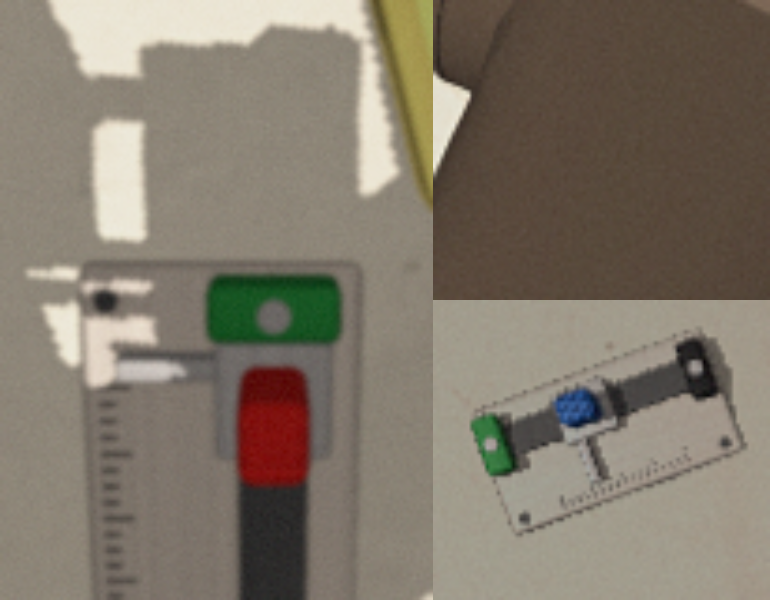

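The close-up shows the red carriage hard against the green block with no gap. The blue gauge is hidden by the arm in the new top view, but the tool stayed well away from it. The gripper is clear and open, so I hand in.

```bash
python3 -c "
from plant import ctrl
print(ctrl.close_job())"
```

```text
the job is handed in; nothing more can be done
None
```

The red grip is hard against the green end stop and released, and the job was handed in at about 9 s. I never went near the blue gauge, though the arm hid it in the last picture, so its slide wasn't re-checked. My first grasp closed on top of the red grip and dragged it most of the way before I re-gripped it lower.

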